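# Comb scattered rods into a tight parallel row

## Task

Take the rake off its mat and with it comb the four scattered rods along the tray into parallel rows, side by side and square against the stop bar. Press the row snug through the rake with about 8 N for a moment, never as hard as 20 N, and then stand the rake upright back on its mat. The rods are clean: do not touch them with the gripper, and leave everything else where it is.

Things in the scene. Friction and masses are not known exactly. Their poses are not given: they have to be found in the camera images.
- tray: Fixed dark shallow tray, 235 long (x) x 136 wide (y). Floor top at z = 6 mm above the origin, side and rear walls up to z = 14, no wall at the +x end. Origin: underside, on the middle line, 22 mm in from the rear (-x) end. x runs along the tray from the stop bar to the open end.
- stop_line (a point): Point of the tray at its x = 0, y = 0, z = 6 mm, axes as the tray. At this rear end a fixed bright metal stop bar (118 along y, 12 thick, 14 high, two dark screws on top up to z = 28) faces +x, square to the tray. Its face is clamped anywhere from x = 0 to x = 24 mm; the setting varies and is not measured: it must be felt. It does not give.
- rake_grip (a point): Point on the middle axis of the rake's upright grey handle, 78 mm above the tine tips; z up. Handle 24 (x) x 32 (y), from 32 to 102 above the tips: grip across the 24, from above. Metal head 34 (x) x 90 (y), 20 to 32 above the tips; two rows of five tines 20 long, outer faces at x = -17 and +17, tines 20.5 apart along y. Same both ways round; 0.14 to 0.24 kg; stands by itself.
- rake: The hand rake as a whole; origin between the tine tips (bottom middle), axes as for the grip point.
- mat: Fixed flat black rubber mat, 90 (x) x 115 (y) x 3 mm high, on which the rake stands; origin at the middle of its underside.
- beaker: Loose beaker, 54 wide, 70 high, a bystander; origin under its middle.
- tape_roll_white: Loose roll of white tape, 72 wide, 19 high, a bystander; origin under its middle.
- tip_box: Loose closed box, 73 x 118 x 52 high, a bystander; origin under its middle.
- rod1_mid (a point): Centre of rod 1 of four alike loose steel rods on the tray floor, 90 long (its y), with square 11 x 11 mm ends so that it slides and does not roll; about 40 g. Rod y is its long axis.
- rod2_mid (a point): Centre of rod 2 of four alike loose steel rods on the tray floor, 90 long (its y), with square 11 x 11 mm ends so that it slides and does not roll; about 40 g. Rod y is its long axis.
- rod3_mid (a point): Centre of rod 3 of four alike loose steel rods on the tray floor, 90 long (its y), with square 11 x 11 mm ends so that it slides and does not roll; about 40 g. Rod y is its long axis.
- rod4_mid (a point): Centre of rod 4 of four alike loose steel rods on the tray floor, 90 long (its y), with square 11 x 11 mm ends so that it slides and does not roll; about 40 g. Rod y is its long axis.
- rod1: Rod 1 as a whole; origin at the middle of its underside, axes as for its centre.
- rod2: Rod 2 as a whole; origin at the middle of its underside, axes as for its centre.
- rod3: Rod 3 as a whole; origin at the middle of its underside, axes as for its centre.
- rod4: Rod 4 as a whole; origin at the middle of its underside, axes as for its centre.

How it is judged:
By the outcome, as a careful person would: the job done as asked, in the order asked, and still so for the second after the job is handed in, with the robot touching nothing.
It also fails if it takes over 72 s, if anything falls off the work surface, if the arm or the gripper's body presses on something with over 40 N, if the wrist force passes 120 N, or if a joint passes its speed limit or range.

## Robot

A 7-joint arm with a two-finger parallel gripper is mounted at the origin on a cart in front of the work surface, level with it; the furniture and walls round the work are solid. World frame = base frame: x ahead of the robot, y to its left, z up, the work surface at z = 0. Lengths are in m, angles in rad, forces in N, time in s.
With the tool pointing down it reaches from about 0.4 to 0.875 m from the base axis. Payload 6.5 kg.
Tool frame: the origin (TCP) lies midway between the tips of the shut fingers; the grasp point (between the pads) lies 19 mm behind it (r.hold_point_z is the distance from the TCP to the grasp point, in m); x points along the fingers, z is the direction in which the jaws open and shut, and the axes are right-handed (so a half turn about x gives the same grasp; the last joint's range is limited). The gripper opens to 88 mm and grips with 3 to 60 N. Pads are 18 mm wide; open, the fingers measure 123 mm over their backs; the gripper's body (75 mm by 187 mm) begins 45 mm behind the grasp point.
Start: joints at [1.19, 0.536, -0.004, 1.538, 0.003, 1.067, -0.071], TCP at [0.201, -0.618, 0.214] pointing down, gripper open.
Joint ranges: [-2.7, 2.7], [-0.37, 2.16], [-1.27, 1.26], [0.24, 2.4], [-1.31, 4.45], [0.19, 1.91], [-2.76, 2.76]. Speed limits (rad/s): [2.39, 2.39, 3.14, 3.14, 3.14, 3.14, 3.14].

## Interface

Orientations are given as a rotation vector (axis times angle).
In Python, from rig import r gives the robot as it stands. The module is installed in compiled form; this text tells all that it offers. Calls block until the motion is done:
- r.move_ptp(position, orientation): joint-space move of the TCP to a pose.
- r.movel(position, rot=None, max_speed=0.15): straight line of the TCP; rot=None keeps the orientation; max_speed is the mean speed in m/s.
- r.set_joints(angles): joint-space move.
- r.grip(opening, grasp_force=None): finger opening in m; grasp_force is the grip in N (None keeps the last); returns when the fingers have stopped.
- r.dwell(seconds).
- r.ik(position, orientation): joint angles nearest the present ones, or None.
- r.get_obs(): the state.
- r.capture(name): name is "scene" or "top" or "wrist"; returns the picture (420x560x3 uint8, red, green, blue); there is no depth.
- r.camera_params(name): a dict with "mtx" (3x3 intrinsics, pixels), "rvec" (rotation vector, rad) and "tvec" (3), from world to camera coordinates, as OpenCV has them. Camera axes: x right, y down, z forward; pixel columns grow to the right and rows downward; lengths in m; the calibration is good to about 2 mm. The wrist camera is an equidistant fisheye: a pixel r from the principal point sees the ray r / f radians off the axis. A picture is of the moment at which its call begins: read the wrist's pose just before it. camera_params takes no time and is no camera call; for the wrist camera it gives the pose at the moment of the call.
A pose or a line that the arm cannot do raises r.Unreachable and nothing moves.
- r.finish_job(): hands the job in, once; it reports no verdict.
Trained networks look in the newest picture that a camera, given by its name, has taken for a name from the list of things; names that differ only in an ending like _2 or _b are one class to them, and where a whole thing is asked for, a point or a joint stands for the part that bears it (a point fixed in the world has none). Each returns a list of dicts, best first, with "confidence" (0 to 1); they miss things now and then, are a little off and sometimes report something else, mostly with a low value. They report only what shows in the picture. A call takes as long as a camera call.
- r.cut_out(camera, query): "pixels" (420x560 bool, what is visible of it) and "location" ([column, row] in pixels, amid what is visible of it).
The state is a dict: "t": time; "joints": joint angles; "qd": joint speeds; "tau": joint torques, N m; "tcp_pos": TCP position; "tool_rot": TCP orientation; "contact_force": force on the tool from outside, world axes, zero at the start; "wrist_torque": the same for the moment, N m; "finger_gap": finger opening in m.
Only numpy, scipy, OpenCV 4.12 (cv2) and the standard library are available. Lean on these libraries where they do the work, as an engineer would, in place of code of your own. Each camera call takes 0.05 s, during which the arm holds its last target.

## Working session

There is one attempt and no reset: what is moved stays moved. The work goes in short steps, each a Python script; the robot and the scene stay as the last script left them, time stands still between calls to the robot, and variables do not carry over. Pictures are saved under pics/ and viewed, and the job is handed in when it is done.

```bash
mkdir -p pics
python3 - <<'E'
from rig import r
import cv2,numpy as np
for n in("scene","top"):
    im=r.capture(n); cv2.imwrite(f"pics/{n}0.png",im[...,::-1])
    p=r.camera_params(n); print(n,p)
    for q in("tray","rake","mat","rod1","beaker","tip_box","tape_roll_white"):
        print(q,[(round(d["confidence"],2),np.round(d["location"]),int(d["pixels"].sum())) for d in r.cut_out(n,q)])
print(r.get_obs())
E
```

```text
scene {'mtx': array([[461.21968297,   0.        , 283.50595619],
       [  0.        , 461.21968297, 215.42113297],
       [  0.        ,   0.        ,   1.        ]]), 'rvec': array([ 2.11336494, -0.17731631,  0.10852831]), 'tvec': array([-0.53205673,  0.16592213,  1.61219746])}
tray [(0.63, array([279., 315.]), 2404), (0.26, array([264., 306.]), 65)]
rake [(0.49, array([238., 191.]), 180)]
mat [(0.78, array([242., 201.]), 200), (0.61, array([237., 190.]), 131)]
rod1 [(0.64, array([299., 316.]), 58), (0.43, array([272., 309.]), 64), (0.19, array([237., 192.]), 184)]
beaker [(0.49, array([281., 179.]), 187)]
tip_box [(0.83, array([354., 309.]), 1104)]
tape_roll_white []
top {'mtx': array([[475.37902722,   0.        , 275.12253308],
       [  0.        , 475.37902722, 213.27700631],
       [  0.        ,   0.        ,   1.        ]]), 'rvec': array([ 2.16210343, -2.20417086,  0.06631811]), 'tvec': array([0.09800676, 0.53053291, 1.45473745])}
tray [(0.96, array([413., 232.]), 2991)]
rake [(0.63, array([172., 255.]), 322)]
mat [(0.93, array([180., 247.]), 685)]
rod1 [(0.56, array([410.,
[... 178 characters left out ...]
te [(0.74, array([171., 256.]), 368)]
{'t': 0.8, 'joints': array([ 1.18981987,  0.53635318, -0.00438219,  1.53788952,  0.0025613 ,
        1.06730043, -0.07118861]), 'qd': array([-0.00082809,  0.00106071, -0.0009547 , -0.00014078,  0.0014126 ,
        0.00198437, -0.00014036]), 'tau': array([-4.21447085e-04, -5.70841920e+01,  9.89708416e-01, -2.51908618e+01,
       -5.61608118e-02,  1.07515824e-02,  3.54425242e-05]), 'tcp_pos': array([ 0.20124509, -0.61806615,  0.21365051]), 'tool_rot': array([ 0.9742183 ,  1.34178702, -0.97427253]), 'contact_force': array([-0.86431024,  0.40006156,  0.24588854]), 'wrist_torque': array([0.04439764, 0.00568329, 0.0101341 ]), 'finger_gap': 0.08814663420330746}
```

View pics/scene0.png

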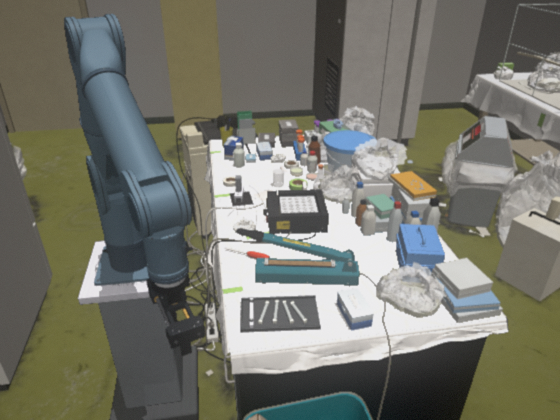

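View pics/top0.png

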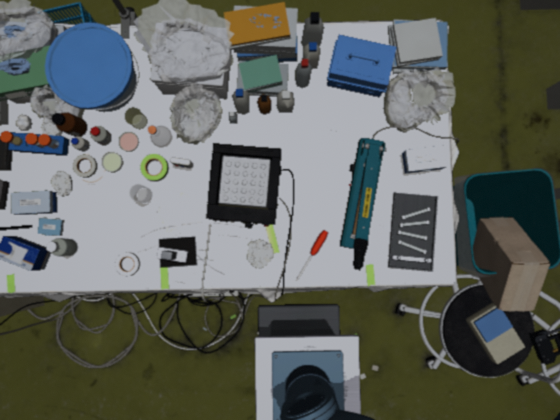

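```bash
cat > h.py <<'E'
import numpy as np,cv2
from scipy.spatial.transform import Rotation as R
def ray(p,uv,fish=False):
    uv=np.atleast_2d(np.asarray(uv,float)); K=p["mtx"]
    x=(uv[:,0]-K[0,2])/K[0,0]; y=(uv[:,1]-K[1,2])/K[1,1]
    if fish:
        t=np.hypot(x,y)+1e-12; d=np.c_[np.sin(t)*x/t,np.sin(t)*y/t,np.cos(t)]
    else: d=np.c_[x,y,np.ones(len(x))]
    Rm=R.from_rotvec(np.ravel(p["rvec"])).as_matrix(); c=-Rm.T@np.ravel(p["tvec"])
    return c,d@Rm
def at_z(p,uv,z,fish=False):
    c,d=ray(p,uv,fish); s=(z-c[2])/d[:,2]; return c+d*s[:,None]
def proj(p,X,fish=False):
    X=np.atleast_2d(X); K=p["mtx"]; Rm=R.from_rotvec(np.ravel(p["rvec"])).as_matrix()
    c=X@Rm.T+np.ravel(p["tvec"])
    if fish:
        rr=np.hypot(c[:,0],c[:,1]); t=np.arctan2(rr,c[:,2]); a=c[:,0]/rr*t; b=c[:,1]/rr*t
    else: a=c[:,0]/c[:,2]; b=c[:,1]/c[:,2]
    return np.c_[a*K[0,0]+K[0,2],b*K[1,1]+K[1,2]]
def down(a):
    """tool x down, tool z (jaw dir) at angle a in world xy"""
    z=np.array([np.cos(a),np.sin(a),0]);x=np.array([0,0,-1.]);y=np.cross(z,x)
    return R.from_matrix(np.c_[x,y,z]).as_rotvec()
E
python3 - <<'E'
from h import *
from rig import r
im=cv2.imread("pics/top0.png")
a=cv2.resize(im[180:280,370:450],None,fx=6,fy=6,interpolation=2);b=cv2.resize(im[180:280,120:200],None,fx=3,fy=3,interpolation=2)
cv2.imwrite("pics/z0.png",a);cv2.imwrite("pics/z1.png",b)
p=r.camera_params("top")
print(at_z(p,[(413,232),(393,193),(436,195),(389,269),(433,272)],.01).round(3)); print(at_z(p,[(178,251),(173,255)],.05).round(3))
Rm=R.from_rotvec(r.get_obs()["tool_rot"]).as_matrix();print(Rm.round(2))
print(r.camera_params("wrist"))
for y in (-.2,-.3,-.35,-.4,-.45):
  for x in (.4,.45,.5,.55,.6):
   print(x,y,[r.ik([x,y,z],down(0)) is not None for z in(.1,.2,.3,.4)])
E
```

```text
[[ 0.466 -0.339  0.01 ]
 [ 0.589 -0.281  0.01 ]
 [ 0.58  -0.415  0.01 ]
 [ 0.354 -0.26   0.01 ]
 [ 0.342 -0.395  0.01 ]]
[[0.422 0.383 0.05 ]
 [0.41  0.398 0.05 ]]
[[ 0.    0.95  0.31]
 [-0.    0.31 -0.95]
 [-1.   -0.    0.  ]]
{'mtx': array([[325.1922621 ,   0.        , 280.90769637],
       [  0.        , 325.1922621 , 209.44613327],
       [  0.        ,   0.        ,   1.        ]]), 'rvec': array([-2.34472512,  1.70175376,  0.24566746]), 'tvec': array([-0.65183679, -0.03830913,  0.38737554])}
0.4 -0.2 [True, True, True, True]
0.45 -0.2 [True, True, True, True]
0.5 -0.2 [True, True, True, True]
0.55 -0.2 [True, True, True, True]
0.6 -0.2 [True, True, True, True]
0.4 -0.3 [True, True, True, True]
0.45 -0.3 [True, True, True, True]
0.5 -0.3 [True, True, True, True]
0.55 -0.3 [True, True, True, True]
0.6 -0.3 [True, True, True, True]
0.4 -0.35 [True, True, True, True]
0.45 -0.35 [True, True, True, True]
0.5 -0.35 [True, True, True, True]
0.55 -0.35 [True, True, True, True]
0.6 -0.35 [True, True, True, True]
0.4 -0.4 [True, True, True, True]
0.45 -0.4 [True, True, True, True]
0.5 -0.4 [True, True, True, True]
0.55 -0.4 [True, True, True, True]
0.6 -0.4 [True, True, True, True]
0.4 -0.45 [True, True, True, True]
0.45 -0.45 [True, True, True, True]
0.5 -0.45 [True, True, True, True]
0.55 -0.45 [True, True, True, True]
0.6 -0.45 [True, True, True, True]
```

```bash
sleep 1
```

```text
(no output)
```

View pics/z0.png

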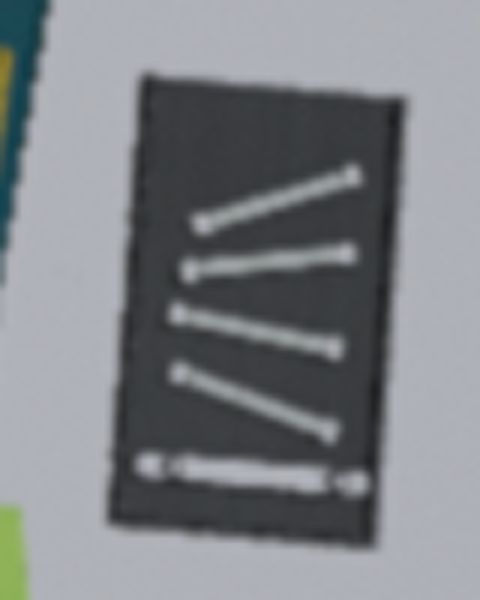

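View pics/z1.png

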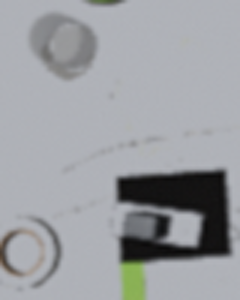

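Run:
```python
from h import *
from rig import r
o=r.get_obs();Rt=R.from_rotvec(o["tool_rot"]).as_matrix();p=r.camera_params("wrist")
Rm=R.from_rotvec(p["rvec"]).as_matrix();c=-Rm.T@p["tvec"]
print("cam in tool",Rt.T@(c-o["tcp_pos"]),"\n",(Rm@Rt).round(3))
print(r.ik([.5,-.34,.25],down(0)),r.ik([.5,-.34,.25],down(np.pi)))
r.move_ptp([.47,-.34,.26],down(np.pi))
np.save("pw_tray.npy",r.camera_params("wrist"),allow_pickle=True)
im=r.capture("wrist");cv2.imwrite("pics/wt.png",im[...,::-1]);print(r.get_obs()["t"],r.get_obs()["joints"].round(2))
for q in("tray","rod1","stop_line"):
    print(q,[(round(d["confidence"],2),np.round(d["location"]),int(d["pixels"].sum())) for d in r.cut_out("wrist",q)])
```

```text
cam in tool [-0.16945896  0.07387042  0.00130395] 
 [[-0.001  0.001  1.   ]
 [-0.285 -0.959  0.   ]
 [ 0.959 -0.285  0.001]]
[ 0.79333217  0.45058216 -0.37048444  1.60879019  0.17648643  1.11537222
  0.37868364] [ 0.31608129  0.4301239   0.28142649  1.63956452 -0.13095903  1.09044846
 -2.50776579]
2.925 [ 0.34  0.38  0.27  1.69 -0.11  1.09 -2.49]
tray [(0.69, array([282., 170.]), 15485)]
rod1 [(0.85, array([266., 172.]), 546), (0.78, array([240., 164.]), 593), (0.72, array([317., 178.]), 573), (0.58, array([289., 178.]), 510)]
stop_line [(0.89, array([281., 174.]), 15830)]
```

```bash
sleep 1
```

```text
(no output)
```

View pics/wt.png

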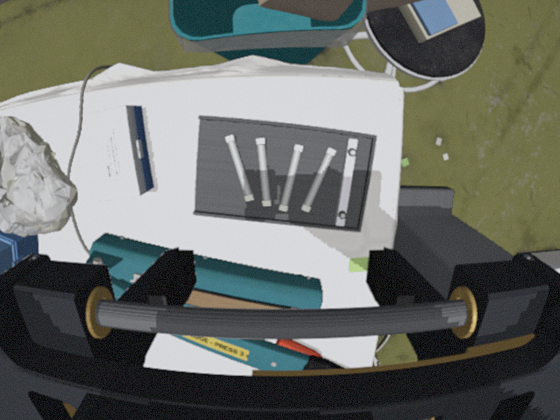

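Run:
```python
from h import *
im=cv2.imread("pics/wt.png")
cv2.imwrite("pics/wtz.png",cv2.resize(im[105:245,185:385],None,fx=4,fy=4,interpolation=2))
```

```text
(no output)
```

View pics/wtz.png

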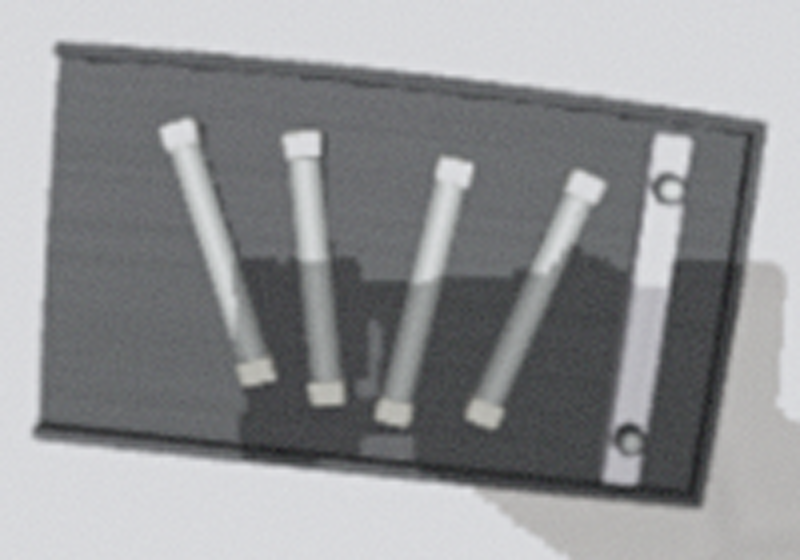

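Run:
```python
from h import *
from rig import r
p=np.load("pw_tray.npy",allow_pickle=True).item()
cr=lambda l:np.array(l,float)/4+[185,105]
C=at_z(p,cr([(57,45),(765,123),(702,503),(36,435)]),.014,True);print("corners",C.round(4)[:,:2])
# pose fit: tray coords of corners
M=np.array([(.213,-.068),(-.022,-.068),(-.022,.068),(.213,.068)])
for i in range(4):print(np.linalg.norm(C[i,:2]-C[(i+1)%4,:2]).round(4))
a=M-M.mean(0);b=C[:,:2]-C[:,:2].mean(0)
th=np.arctan2((a[:,0]*b[:,1]-a[:,1]*b[:,0]).sum(),(a*b).sum());c,s=np.cos(th),np.sin(th)
Q=np.array([[c,-s],[s,c]]);t=C[:,:2].mean(0)-Q@M.mean(0)
print("tray",t,np.degrees(th));np.save("tray.npy",[t[0],t[1],th])
T=lambda uv,z:((at_z(p,cr(uv),z,True)[:,:2]-t)@Q).round(4)
print("bar face top",T([(652,133),(604,482)],.020));print("bar back",T([(692,137),(638,484)],.02))
print("rods",T([(180,135),(256,371),(302,144),(326,392),(454,172),(394,411),(585,187),(485,413)],.017))
print(r.ik([.42,.39,.26],down(np.pi)),r.ik([.42,.39,.26],down(0)))
r.move_ptp([.42,.39,.3],down(0))
np.save("pw_mat.npy",r.camera_params("wrist"),allow_pickle=True)
im=r.capture("wrist");cv2.imwrite("pics/wm.png",im[...,::-1]);print(r.get_obs()["t"])
for q in("mat","rake","beaker","tape_roll_white"):
    print(q,[(round(d["confidence"],2),np.round(d["location"]),int(d["pixels"].sum())) for d in r.cut_out("wrist",q)])
```

```text
corners [[ 0.5756 -0.4173]
 [ 0.3461 -0.3927]
 [ 0.36   -0.2615]
 [ 0.5896 -0.2862]]
0.2308
0.1319
0.2309
0.1319
tray [ 0.37289294 -0.32924533] -6.118962258452683
bar face top [[ 0.0187 -0.0575]
 [ 0.0172  0.0598]]
bar back [[ 0.0055 -0.058 ]
 [ 0.0054  0.0593]]
rods [[ 0.1676 -0.0401]
 [ 0.1366  0.0348]
 [ 0.1286 -0.0408]
 [ 0.1131  0.0394]
 [ 0.0798 -0.037 ]
 [ 0.0901  0.0435]
 [ 0.0374 -0.0372]
 [ 0.0601  0.041 ]]
[-0.07808185  0.57952388 -1.07145195  1.65420553  0.53458384  1.23340305
  1.87687155] [-0.76726008  0.36021389 -0.07702752  1.69383325  0.03061696  1.08871654
 -0.85355999]
5.7167
mat [(0.84, array([288., 162.]), 3159)]
rake [(0.64, array([273., 157.]), 1583)]
beaker [(0.95, array([414.,  97.]), 1697), (0.73, array([245.,  40.]), 1404)]
tape_roll_white [(0.69, array([250.,  43.]), 1552)]
```

```bash
sleep 1
```

```text
(no output)
```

View pics/wm.png

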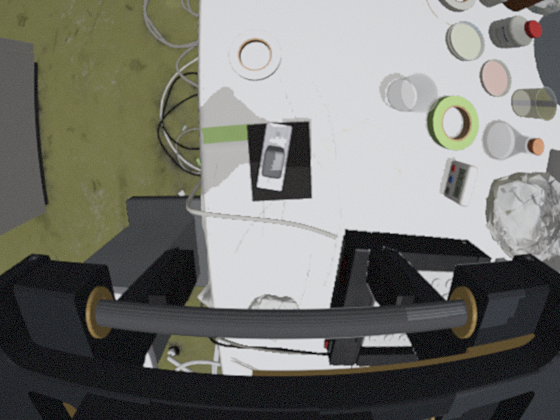

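Run:
```python
from h import *
im=cv2.imread("pics/wm.png")
cv2.imwrite("pics/wmz.png",cv2.resize(im[110:210,235:325],None,fx=6,fy=6,interpolation=2))
```

```text
(no output)
```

View pics/wmz.png

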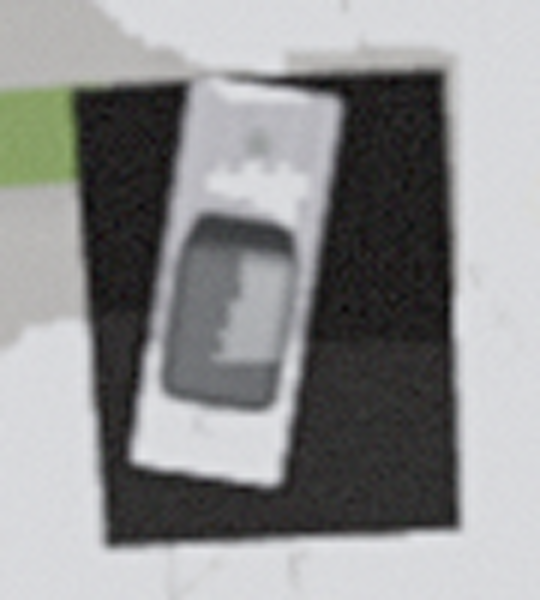

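Run:
```python
from h import *
from rig import r
p=np.load("pw_mat.npy",allow_pickle=True).item()
cr=lambda l:np.array(l,float)/6+[235,110]
H=at_z(p,cr([(193,78),(343,98),(284,488),(130,463)]),.035,True)[:,:2]
M=at_z(p,cr([(75,90),(445,72),(460,527),(107,545)]),.003,True)[:,:2]
for C in(H,M):
    print(C.mean(0),[np.linalg.norm(C[i]-C[(i+1)%4]).round(4) for i in range(4)])
    e=(C[0]-C[3])+(C[1]-C[2]);f=(C[1]-C[0])+(C[2]-C[3])
    print(np.degrees(np.arctan2(-e[0],e[1])),np.degrees(np.arctan2(f[1],f[0])))
print("handle top",at_z(p,cr([(228,327)]),.105,True))
t=np.load("tray.npy");pt=r.camera_params("top")
# cross-check with top cam
from rig import r
for c in [(.213,-.068),(-.022,-.068),(-.022,.068),(.213,.068)]:
    a=t[2];w=[t[0]+np.cos(a)*c[0]-np.sin(a)*c[1],t[1]+np.sin(a)*c[0]+np.cos(a)*c[1],.014]
    u=proj(pt,[w])[0];print("topcrop",((u-[370,180])*6).round())
for m in M: print("mat topcrop",((proj(pt,[[*m,.003]])[0]-[120,180])*3).round())
```

```text
[0.41328437 0.40474796] [np.float64(0.0333), np.float64(0.0897), np.float64(0.0357), np.float64(0.0886)]
-9.127858416951305 -8.76484335430605
[0.4210407  0.39387881] [np.float64(0.0878), np.float64(0.1118), np.float64(0.0876), np.float64(0.1122)]
2.8036532770913842 2.7861793335613347
handle top [[0.41294851 0.40571623 0.105     ]]
topcrop [408.  94.]
topcrop [379. 549.]
topcrop [114. 525.]
topcrop [146.  72.]
mat topcrop [122. 259.]
mat topcrop [117. 175.]
mat topcrop [224. 168.]
mat topcrop [229. 252.]
```

Run:
```python
from h import *
from rig import r
a=np.radians(-9.0)
r.move_ptp([.4132,.4048,.15],down(a))
r.movel([.4132,.4048,.062],max_speed=.1)
o=r.get_obs();print(o["t"],o["tcp_pos"].round(4),o["contact_force"].round(2))
r.grip(.02,60)
o=r.get_obs();print(o["t"],o["tcp_pos"].round(4),o["contact_force"].round(2),o["finger_gap"])
np.save("graspz.npy",o["tcp_pos"][2])
r.movel([.4132,.4048,.12],max_speed=.1)
o=r.get_obs();print(o["t"],o["tcp_pos"].round(4),o["contact_force"].round(2),o["finger_gap"])
im=r.capture("wrist");cv2.imwrite("pics/g.png",im[...,::-1])
```

```text
7.6 [0.4136 0.4052 0.0626] [-0.38 -0.49 -0.26]
8.5917 [0.4131 0.4048 0.0619] [0.39 0.21 0.01] 0.02330521591314644
9.325 [0.4129 0.4045 0.1196] [ 0.83 -0.87 -1.57] 0.023697560746630427
```

```bash
sleep 1
```

```text
(no output)
```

View pics/g.png

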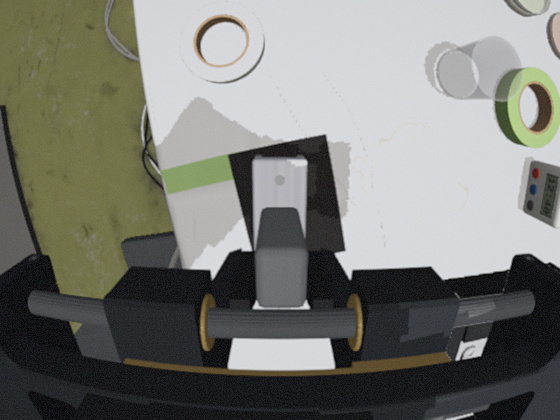

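```bash
cat >> h.py <<'E'
TX,TY,TH=np.load("tray.npy")
def tw(x,y,z):
    c,s=np.cos(TH),np.sin(TH); return [TX+c*x-s*y,TY+s*x+c*y,z]
def tinv(v):
    d=np.asarray(v)[:2]-[TX,TY];c,s=np.cos(TH),np.sin(TH);return np.array([c*d[0]+s*d[1],-s*d[0]+c*d[1]])
E
python3 - <<'E'
from h import *
from rig import r
gz=.0622-.003   # tcp above tips
o=r.get_obs()
r.movel([.4132,.4048,.28],max_speed=.25)
r.move_ptp(tw(.208,0,.28),down(TH))
r.movel(tw(.208,0,.10),max_speed=.2)
o=r.get_obs();print(o["t"],tinv(o["tcp_pos"]).round(4),o["tcp_pos"].round(4),o["contact_force"].round(2))
im=r.capture("wrist");cv2.imwrite("pics/h.png",im[...,::-1])
E
```

```text
13.95 [ 0.2089 -0.0006] [ 0.5806 -0.3521  0.1014] [-0.01 -0.42 -0.5 ]
```

```bash
sleep 1
```

```text
(no output)
```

View pics/h.png

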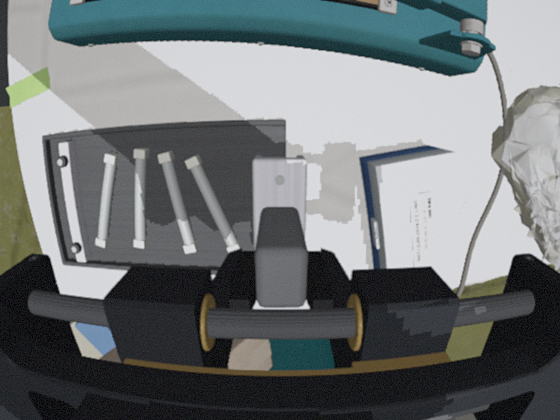

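```bash
cat >> h.py <<'E'
def force(r,n=6):
    f=[]
    for _ in range(n): f.append(r.get_obs()["contact_force"]); r.dwell(.02)
    f=np.mean(f,0); c,s=np.cos(TH),np.sin(TH); return np.array([c*f[0]+s*f[1],-s*f[0]+c*f[1],f[2]])
E
python3 - <<'E'
from h import *
from rig import r
r.movel(tw(.208,0,.075),max_speed=.1)
b=force(r);print("base",b.round(2))
r.movel(tw(.208,0,.0668),max_speed=.05)
b=force(r);print("down",b.round(2),r.get_obs()["tcp_pos"].round(4))
for x in (.19,.17,.15,.135):
    r.movel(tw(x,0,.0668),max_speed=.06)
    f=force(r,4);o=r.get_obs();print(o["t"],x,tinv(o["tcp_pos"]).round(4),o["tcp_pos"][2].round(4),(f-b).round(2))
im=r.capture("wrist");cv2.imwrite("pics/i.png",im[...,::-1])
np.save("b.npy",b)
E
```

```text
base [-0.21 -0.   -1.28]
down [-0.43  0.33 -1.36] [ 0.5797 -0.3514  0.0668]
15.4333 0.19 [1.903e-01 1.000e-04] 0.067 [ 0.59  0.04 -0.23]
15.9833 0.17 [1.702e-01 1.000e-04] 0.0669 [ 1.06 -0.26  0.06]
16.5333 0.15 [1.501e-01 1.000e-04] 0.0669 [ 0.47 -0.31 -0.06]
17.0 0.135 [0.1349 0.    ] 0.0668 [ 0.62 -0.27 -0.35]
```

```bash
sleep 1
```

```text
(no output)
```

View pics/i.png

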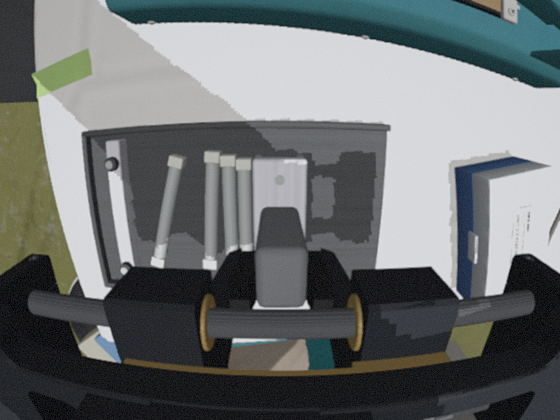

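Run:
```python
from h import *
from rig import r
b=np.load("b.npy")
for x in (.12,.105,.096,.091):
    r.movel(tw(x,0,.0668),max_speed=.05)
    f=force(r,3);o=r.get_obs();print(round(o["t"],2),x,tinv(o["tcp_pos"]).round(4),(f-b).round(2))
    if f[0]-b[0]>3: break
im=r.capture("wrist");cv2.imwrite("pics/j.png",im[...,::-1])
while x>.06 and f[0]-b[0]<=3:
    x-=.001
    r.movel(tw(x,0,.0668),max_speed=.02)
    f=force(r,4);o=r.get_obs();print(round(o["t"],2),round(x,4),tinv(o["tcp_pos"]).round(4),(f-b).round(2))
    if f[0]-b[0]>2.3: break
np.save("x.npy",x)
```

```text
17.55 0.12 [1.199e-01 1.000e-04] [ 0.84 -0.32  0.1 ]
18.05 0.105 [0.1048 0.    ] [ 0.51 -0.63 -0.2 ]
18.43 0.096 [ 0.0957 -0.    ] [ 0.51 -0.23 -0.35]
18.73 0.091 [0.0907 0.    ] [0.62 0.11 0.06]
19.1 0.09 [0.09 0.  ] [ 0.41 -0.09  0.15]
19.42 0.089 [ 0.089 -0.   ] [ 0.84 -0.22 -0.09]
19.73 0.088 [ 0.088 -0.   ] [ 0.96 -0.23 -0.46]
20.05 0.087 [ 0.0869 -0.    ] [ 0.9  -0.31  0.18]
20.37 0.086 [ 0.0859 -0.    ] [ 1.65 -0.25  0.24]
20.68 0.085 [ 0.085 -0.   ] [ 0.9  -0.18 -0.11]
21.0 0.084 [0.0839 0.    ] [ 0.91 -0.35  0.23]
21.32 0.083 [ 0.0829 -0.    ] [ 1.27 -0.27  0.5 ]
21.63 0.082 [0.0819 0.    ] [ 1.24 -0.43  0.34]
21.95 0.081 [0.0809 0.    ] [ 1.02 -0.15  0.34]
22.27 0.08 [ 0.0799 -0.    ] [ 0.57 -0.02  0.44]
22.58 0.079 [0.0793 0.    ] [ 1.9  -0.02 -1.23]
22.9 0.078 [0.0789 0.    ] [ 4.66 -0.15 -1.56]
```

```bash
sleep 1
```

```text
(no output)
```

View pics/j.png

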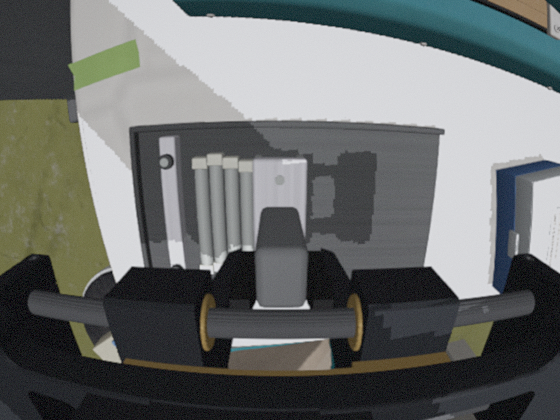

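Run:
```python
from h import *
from rig import r
b=np.load("b.npy");x=float(np.load("x.npy"))
b0=b.copy(); b0[0]=-.4
for i in range(8):
    f=force(r,6);o=r.get_obs();F=f[0]-b[0];print(round(o["t"],2),round(x,4),tinv(o["tcp_pos"]).round(4),(f-b).round(2),o["wrist_torque"].round(2))
    if F>7.6: break
    x-=.0004 if F<6.5 else .0002
    r.movel(tw(x,0,.0668),max_speed=.02)
r.dwell(.7);print(force(r,6)-b)
im=r.capture("wrist");cv2.imwrite("pics/k.png",im[...,::-1])
np.save("x.npy",x);print(r.get_obs()["t"],r.get_obs()["finger_gap"])
```

```text
23.0 0.078 [ 0.0788 -0.    ] [ 5.55 -0.27 -1.22] [-0.14 -1.59  0.08]
23.35 0.0776 [ 0.0787 -0.    ] [ 5.95 -0.09 -1.19] [-0.09 -1.83  0.11]
23.7 0.0772 [ 0.0787 -0.    ] [ 6.74  0.47 -1.51] [-0.11 -1.98  0.05]
24.05 0.077 [ 0.0786 -0.    ] [ 7.19  0.4  -1.65] [-0.12 -2.05  0.04]
24.4 0.0768 [ 0.0786 -0.0001] [ 7.27  0.29 -1.33] [-0.15 -2.15  0.05]
24.75 0.0766 [ 0.0785 -0.    ] [ 7.44  0.13 -1.75] [-0.1  -2.26  0.1 ]
25.1 0.0764 [ 0.0785 -0.    ] [ 7.77  0.48 -1.42] [-0.1  -2.31  0.04]
[ 7.88876117  0.15390535 -1.66494084]
25.95 0.023714263879646244
```

```bash
sleep 1
```

```text
(no output)
```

View pics/k.png

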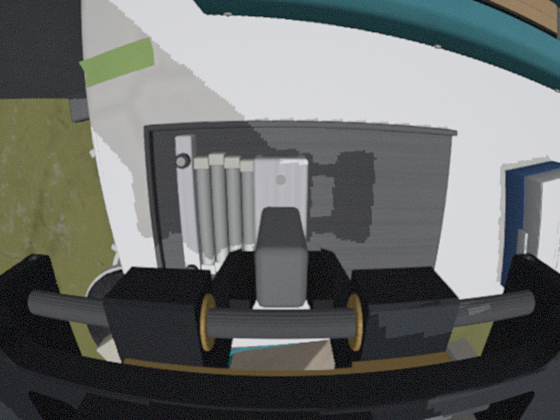

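Run:
```python
from h import *
from rig import r
print(force(r,5)-np.load("b.npy"))
r.movel(tw(.086,0,.0668),max_speed=.02)
r.movel(tw(.13,0,.07),max_speed=.08)
r.movel(tw(.15,-.0,.15),max_speed=.15)
np.save("pl.npy",r.camera_params("wrist"),allow_pickle=True)
im=r.capture("wrist");cv2.imwrite("pics/l.png",im[...,::-1]);print(r.get_obs()["t"])
cv2.imwrite("pics/lz.png",cv2.resize(im[100:290,80:280,::-1],None,fx=3,fy=3,interpolation=2))
```

```text
[ 8.15013605 -0.08651374 -1.82418576]
28.1167
```

```bash
sleep 1
```

```text
(no output)
```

View pics/l.png

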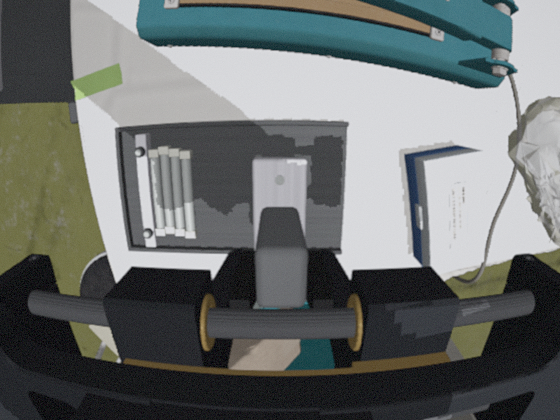

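View pics/lz.png

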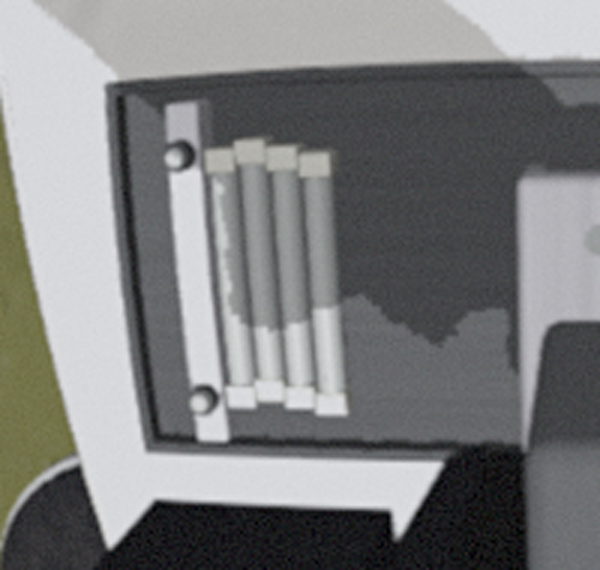

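Run:
```python
from h import *
p=np.load("pl.npy",allow_pickle=True).item()
T=lambda uv,z:np.array([tinv(v) for v in at_z(p,np.array(uv,float)/3+[80,100],z,True)]).round(4)
print("bar face base z6/top z20",T([(195,103),(217,440)],.02))
print("rod +y ends",T([(220,160),(251,150),(282,158),(315,164)],.017));print("rod -y ends",T([(240,396),(269,390),(299,397),(330,404)],.017))
im=cv2.imread("pics/l.png");a=im[135:250,120:210]
cv2.imwrite("pics/lzz.png",cv2.resize(a,None,fx=6,fy=5,interpolation=2))
```

```text
bar face base z6/top z20 [[ 0.0186  0.0595]
 [ 0.0144 -0.0572]]
rod +y ends [[0.0252 0.0402]
 [0.0364 0.043 ]
 [0.0471 0.0399]
 [0.0582 0.0376]]
rod -y ends [[ 0.0243 -0.0416]
 [ 0.0355 -0.0392]
 [ 0.0463 -0.0416]
 [ 0.0573 -0.044 ]]
```

View pics/lzz.png

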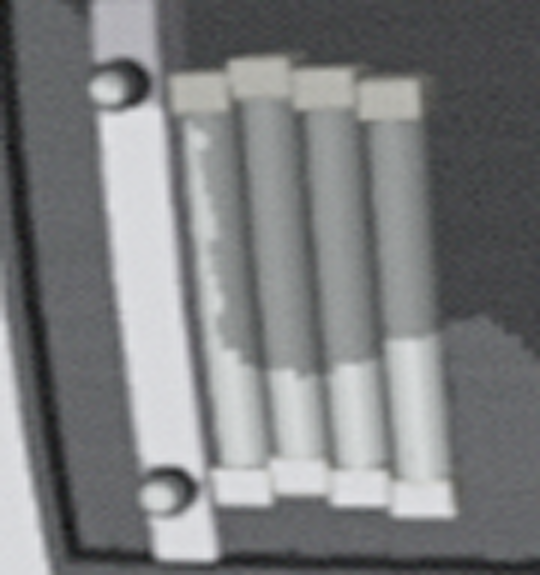

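Run:
```python
from h import *
from rig import r
a=np.radians(2.8)
r.movel(tw(.15,0,.28),max_speed=.25)
r.move_ptp([.421,.394,.28],down(a))
r.movel([.421,.394,.08],max_speed=.15)
b=force(r,5);im=r.capture("wrist");cv2.imwrite("pics/m.png",im[...,::-1]);print(r.get_obs()["t"],b)
z=.066
while z>.0595:
    r.movel([.421,.394,z],max_speed=.02); f=force(r,4); print(round(z,4),r.get_obs()["tcp_pos"].round(4),(f-b).round(2))
    if f[2]-b[2]>1.5: break
    z-=.0007
print(r.get_obs()["t"])
```

```text
33.0333 [ 0.20578266  0.07786824 -1.00571938]
0.066 [0.4211 0.3941 0.0661] [-0.3   0.23  0.01]
0.0653 [0.421  0.3941 0.0653] [-0.92 -0.25 -0.58]
0.0646 [0.421  0.394  0.0646] [-0.15 -0.09 -0.11]
0.0639 [0.421  0.394  0.0639] [-0.82  0.21 -0.28]
0.0632 [0.421  0.394  0.0632] [-0.03  0.08 -0.11]
0.0625 [0.421  0.394  0.0625] [-0.19 -0.23 -0.13]
0.0618 [0.4211 0.3941 0.0619] [-0.3   0.1   1.25]
0.0611 [0.4212 0.3942 0.0618] [-1.73 -1.25  7.92]
36.1667
```

```bash
sleep 1
```

```text
(no output)
```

View pics/m.png

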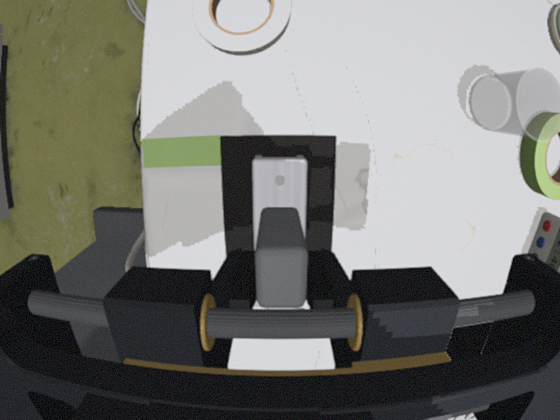

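Run:
```python
from h import *
from rig import r
r.movel([.421,.394,.0619],max_speed=.02)
r.grip(.06);r.dwell(.2)
r.movel([.421,.394,.16],max_speed=.12)
r.movel([.421,.394,.28],max_speed=.25)
p=r.camera_params("wrist");np.save("pn.npy",p,allow_pickle=True)
im=r.capture("wrist");cv2.imwrite("pics/n.png",im[...,::-1])
r.move_ptp([.47,-.34,.28],down(0))
im=r.capture("wrist");cv2.imwrite("pics/o.png",im[...,::-1]);print(r.get_obs()["t"])
```

```text
41.6083
```

```bash
sleep 1
```

```text
(no output)
```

View pics/n.png

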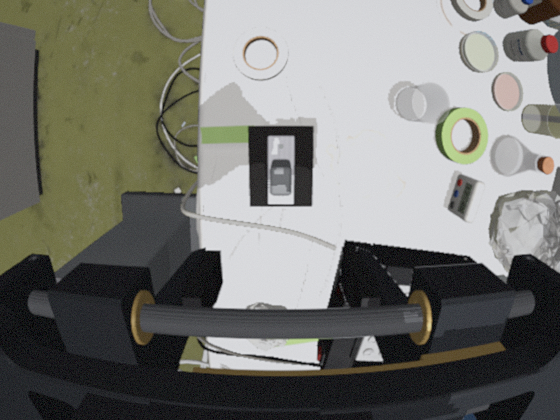

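View pics/o.png

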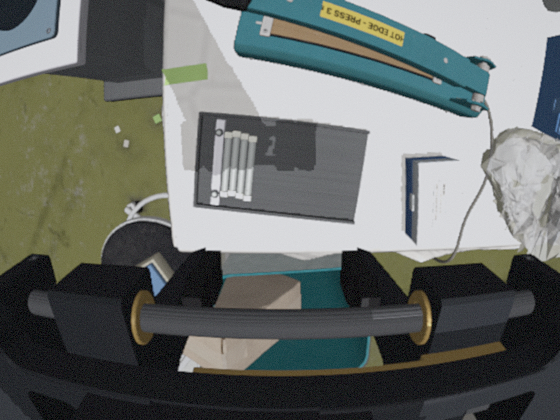

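Run:
```python
from rig import r
r.finish_job()
```

```text
the job is handed in; nothing more can be done
```

The job is handed in, at about 42 s of the 72 s allowed. The four rods lie side by side against the stop bar and the rake stands upright on its mat.

- **Combing:** I gripped the rake by its handle and combed the rods down the tray in one stroke, with the tines just above the floor. The stop bar was felt at about x = 18 mm.
- **Pressing:** I pressed the row at about 8 N for roughly 1 s. The highest reading was 8.2 N, above a resting baseline that shifts by about 1 N.
- **Rods:** In the last pictures the four rods are parallel at 11 mm spacing. Their ends are staggered by up to about 6 mm along the bar. The first rod touches the bar, as near as the picture resolves (about 2 mm), and the row looks square to it. My pixel fit put the bar edge about 2° off the rods, but the earlier bar measurement and the near-zero twist while pressing both indicate square, so I put that down to picking error.
- **Rake and bystanders:** The rake is at the middle of the mat, not its exact starting spot. The gripper never went near the rods. The beaker, tape roll and box look unmoved, though I only checked them by eye.

Setting the rake down pressed about 8 N onto the mat for a moment before I let go.

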